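# Shutter home, grey filter to its click, and hold

### The arm

A 6-joint arm with a two-finger parallel gripper is mounted at the origin on the work surface. World frame = base frame: x ahead of the robot, y to its left, z up, the work surface at z = 0. Lengths are in m, angles in rad, forces in N, time in s.
With the tool pointing down it reaches from about 0.275 to 0.875 m from the base axis. Payload 12.5 kg.
Tool frame: the origin (TCP) lies at the very end of the fingers, on their centre line; the grasp point (between the pads) lies 19 mm behind it; z points along the fingers, y is the direction in which the jaws open and shut (so a half turn about z gives the same grasp; the last joint's range is limited). The gripper opens to 85 mm and grips with 20 to 120 N. Pads are 22 mm wide; open, the fingers measure 114 mm over their backs; the gripper's body (76 mm by 85 mm) begins 54 mm behind the grasp point. The pads swing forward as they close: fully open they stand 13 mm farther back than shut.
Start: joints at [-0.085, 0.351, 1.652, -0, 1.139, -0.085], TCP at [0.55, 0, 0.231] pointing down, gripper open.
Joint ranges: [-2.75, 2.75], [-0.79, 2.1], [0.01, 2.65], [-1.57, 4.71], [0.07, 3.14], [-2.87, 2.87]. Speed limits (rad/s): [2.22, 2.22, 2.79, 3.14, 3.14, 3.14].

### API

Orientations are given as a unit quaternion [w, x, y, z].
In Python, from cell import manip gives the robot as it stands. The module is installed in compiled form; this text tells all that it offers.
- The arm moves only by the tool play_rows, never from a script. Its argument "commands" is a list of rows, each an object with "translation": the shift along the tool's x, y, z in cm, a list of three; "rotation": the turn, a rotation vector about the tool's x, y, z in degrees, a list of three. A call has 1 to 20 rows; each row shifts and turns the pose as measured when the row begins, along the tool's axes as they then stand; what a row does not reach is not made up. A row lasts 1/8 s, in which the tool goes at most 62.5 mm and 10.7 degrees, less where a joint would pass 70% of its speed; a pose out of reach is approached as far as the arm can. A call is refused whole if a number of a shift passes 6.25 or a number of a turn 10.7, either way. A call with a gripper value outside its range is refused whole. "gripper" is the finger opening in cm, from 0 to 8.54, set as the call begins (left out, the last holds). The fingers move at their own pace and stop on an object; "newtons" is the grip in N (left out, the last holds). Time passes only in rows, so rows that do not move let the fingers close. It gives the time, the measured TCP pose, the force and the opening at its end, in the units of the state.
- manip.sense(): the state, without advancing time (a new reading comes with each control period).
- manip.get_image(name): name is "scene" or "side" or "wrist"; returns a dict with "pixels" (384x512x3 uint8, red, green, blue), "range_z" (384x512 float32, m along the optical axis (not along the pixel's ray), 0 where there is no reading), "fx", "fy", "cx", "cy" (pixels), "position" and "attitude" of the camera in the world. Camera axes: x right, y up, looking along -z (the intrinsics and any distortion apply to the point x, -y, -z); pixel columns grow to the right and rows downward; lengths in m; the calibration is good to about 2 mm. A picture is of the moment at which its call begins.
- manip.hand_in(): hands the job in, once; it reports no verdict.
The state is a dict: "clock": time; "joint_pos": joint angles; "joint_vel": joint speeds; "effort": joint torques, N m; "tool_pos": TCP position; "tool_rot": TCP orientation; "ft_force": force on the tool from outside, world axes, zero at the start; "moment": the same for the moment, N m; "opening": finger opening in m.
Only numpy, scipy, OpenCV 4.12 (cv2) and the standard library are available. Lean on these libraries where they do the work, as an engineer would, in place of code of your own. Each camera call takes 0.05 s, during which the arm holds its last target.

### The job

The lamp arm of the inverted microscope needs its grey filter for the next picture. First push the blue shutter knob fully home so the lamp is shut off, then take the filter slide in the lamp arm by its orange tab and push it in until its ball drops into the first notch you come to (the middle one), without running on past that notch. Finish while still gripping the orange tab and holding the slide in that notch, so that I can do up its clamp screw, and leave the loose things on the bench where they are.

Things in the scene. Friction and masses are not known exactly. Their poses are not given: they have to be found in the camera images.
- microscope: white inverted microscope fixed on the bench, with a low lamp arm standing out of its back. Origin: on the bench under the arm's optical axis (112 mm up), midway between the arm's two white blocks. x: square to the arm, the way the knob and the slide are pushed in (roughly away from the robot); y: along the arm towards the eyepieces; z up. Its stage (214 mm high) begins at y = +265 mm
- shutter_block (a point): centre of the top of the white shutter block, 80 (x) x 50 (y) mm, 150 mm above the bench, at x = 0, y = -65 mm in the microscope frame; the knob stands out of its front face at x = -40 mm
- filter_block (a point): centre of the top of the white filter block, 80 (x) x 50 (y) mm, 150 mm above the bench, at x = 0, y = +65 mm in the microscope frame; the slide comes out of its front face at x = -40 mm; a clamp screw (18 mm diameter) stands 14 mm above the top at x = +12 mm
- lamphouse (a point): centre of the top of the black finned lamphouse, 112 (x) x 127 (y) mm, 166 mm above the bench, at y = -181 mm in the microscope frame
- shutter (a joint): how far the blue shutter knob is drawn out, in m: 0 is fully home (shutter shut), 0.030 fully out (open). Ball detents at both ends: within 3 mm of an end the ball draws it in; about 5 N to leave a detent, about 1 N of friction between
- shutter_knob (a point): centre of the blue shutter knob, a round knob of 25 mm diameter and 28 mm length lying along the microscope's x, 112 mm above the bench; when home it is at x = -72 mm, y = -65 mm in the microscope frame
- filter_slide (a joint): how far the filter slide is drawn out, in m: 0 fully in, 0.070 fully out. Ball detents at 0, 0.035 (middle notch, grey filter in the beam) and 0.070. It starts between the outer and the middle notch. Within 3 mm of a notch the ball pulls a free slide to the notch's middle; about 5 N to push it out of a notch, about 1 N of friction between
- slide_tab (a point): orange ribbed tab at the near end of the filter slide: 26 (x, along the slide) x 14 (y, across, the width to pinch) x 40 (z) mm upright block; the origin is its centre, 122 mm above the bench; its axes are the microscope's axes. At the middle notch it is at x = -100 mm, y = +65 mm in the microscope frame
- mount_a: black resin specimen mount with a steel strip, 32 mm diameter, 20 mm high, loose, between knob and tab; origin under its centre. Leave alone
- mount_b: black resin specimen mount with a copper strip, 32 mm diameter, 20 mm high, loose; origin under its centre. Leave alone
- spare_slide: spare filter slide with a green tab, lying flat on the bench, 131 x 40 x 12 mm, loose; origin under its middle. Not the one to use: leave alone
- objective_can: clear objective can with a black lid, 47 mm diameter, 67 mm high, loose; origin under its centre. Leave alone
- cleaner_bottle: white lens-cleaner bottle with a blue cap, 40 mm diameter, 100 mm high, loose; origin under its centre. Leave alone
- hex_driver: red-handled driver lying on the bench, 150 mm long, 26 mm thick, loose; origin under its middle. Leave alone
- tweezers: steel tweezers lying on the bench, about 125 mm long, 10 mm high, loose; origin under the middle. Leave alone

How it is judged:
By the outcome, as a careful person would: the job done as asked, in the order asked, and still so for the second after the job is handed in, while the arm keeps its last pose, push and grip.
It also fails if it takes over 42 s, if anything falls off the work surface, if the arm or the gripper's body presses on something with over 40 N, if the wrist force passes 120 N, or if a joint passes its speed limit or range.

## Working session

There is one attempt and no reset: what is moved stays moved. The work goes in short steps, Python scripts to look and compute and a tool call to move; the robot and the scene stay as the last step left them, time stands still between calls to the robot, and variables do not carry over. Pictures are saved under pics/ and viewed, and the job is handed in when it is done.

Besides the shell and the picture viewer there is one more tool, called after "Request:" by a JSON object that holds its "fn" and its "kwargs", one argument or row to a line. play_rows: Moves the arm, as the interface text tells. Its arguments: {"type":"object","properties":{"commands":{"type":"array"},"gripper":{"type":"number"},"newtons":{"type":"number"}},"required":["commands"]}

```bash
mkdir -p pics; cat > h.py <<'E'
import numpy as np, cv2
from scipy.spatial.transform import Rotation as R
from cell import manip
def grab(n,tag):
    im=manip.get_image(n); np.savez(f'{tag}.npz',**{k:np.array(v) for k,v in im.items()})
    cv2.imwrite(f'pics/{tag}.png',cv2.cvtColor(im['pixels'],cv2.COLOR_RGB2BGR)); return im
def load(tag): 
    d=np.load(f'{tag}.npz'); return {k:d[k] for k in d.files}
def rot(im):
    a=np.array(im['attitude'])
    return a if a.shape==(3,3) else R.from_quat(np.r_[a[1:],a[0]]).as_matrix()
def pts(im,u,v,z=None):
    if z is None: z=im['range_z'][v,u]
    c=np.stack([(u-im['cx'])/im['fx']*z,-(v-im['cy'])/im['fy']*z,-z],-1)
    return c@rot(im).T+im['position']
E
python3 - <<'E'
from h import *
for n in ['scene','side','wrist']:
    im=grab(n,n+'0'); print({k:v for k,v in im.items() if k not in('pixels','range_z')})
print(manip.sense())
E
```

```text
{'fx': 351.96736827198305, 'fy': 351.96736827198305, 'cx': 255.641499523703, 'cy': 194.78221480525687, 'position': array([ 1.02376202, -0.23187766,  0.85278177]), 'attitude': array([0.81201242, 0.25747298, 0.15931022, 0.49896268])}
{'fx': 367.37203889819494, 'fy': 367.37203889819494, 'cx': 259.18430566187016, 'cy': 196.4893154154967, 'position': array([ 0.31373434, -0.48660352,  0.60059107]), 'attitude': array([ 0.88160043,  0.40497101, -0.10417367, -0.2189224 ])}
{'fx': 292.8068859524061, 'fy': 292.8068859524061, 'cx': 249.72016652253612, 'cy': 193.3818024852089, 'position': array([0.55038554, 0.06615739, 0.37252204]), 'attitude': array([ 9.91180324e-01, -1.32516913e-01,  7.07353010e-04,  5.76750100e-04])}
{'clock': 0.15, 'joint_pos': array([-8.46022405e-02,  3.51115640e-01,  1.65223472e+00,  7.60421360e-06,
        1.13912527e+00, -8.46109645e-02]), 'joint_vel': array([-0.00023213, -0.00178508, -0.00138281,  0.00089749,  0.00068144,
        0.00072849]), 'effort': array([ 7.13946501e-04, -5.06248283e+01, -2.91500723e+01, -2.80964593e-05,
        3.35960038e-03, -3.10250061e-05]), 'tool_pos': array([5.49757727e-01, 4.67251625e-05, 2.30896465e-01]), 'tool_rot': array([-3.39671865e-04,  7.07104754e-01,  7.07108671e-01, -2.82044409e-04]), 'ft_force': array([-0.5642023 ,  0.16194357, -0.42532583]), 'moment': array([0.03726861, 0.03098971, 0.04991941]), 'opening': 0.08529154098409411}
```

View pics/scene0.png

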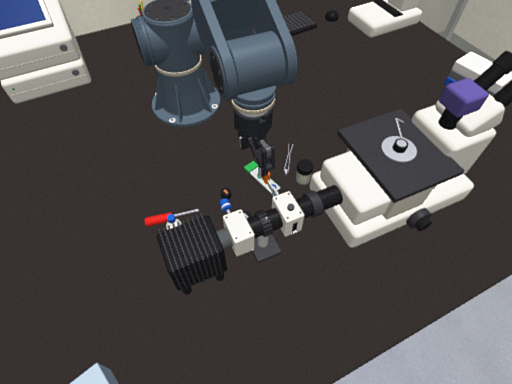

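View pics/side0.png

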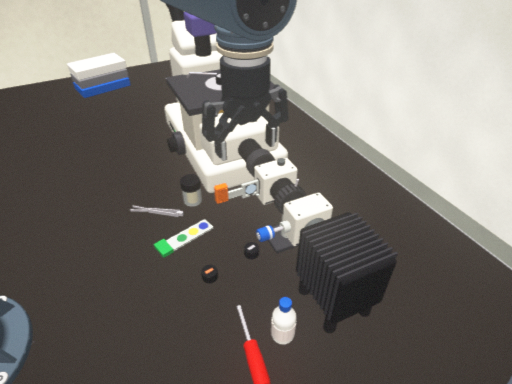

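View pics/wrist0.png

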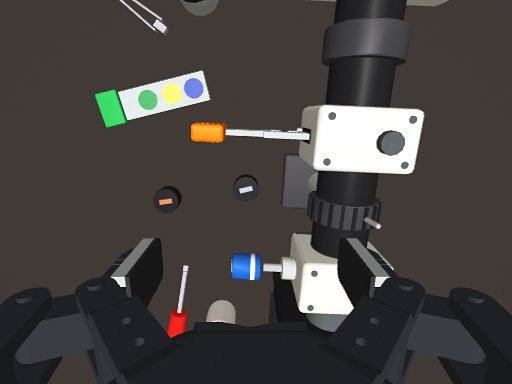

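```bash
python3 - <<'E'
from h import *
for tag in ['wrist0','side0','scene0']:
    im=load(tag); p=im['pixels'].astype(int); hsv=cv2.cvtColor(im['pixels'],cv2.COLOR_RGB2HSV).astype(int)
    vv,uu=np.mgrid[:384,:512]; P=pts(im,uu,vv); ok=im['range_z']>0
    w=ok&(hsv[...,1]<60)&(hsv[...,2]>130)&(abs(P[...,2]-.15)<.006)
    n,l,s,c=cv2.connectedComponentsWithStats(w.astype(np.uint8))
    for i in range(1,n):
        if s[i,4]>60:
            q=P[l==i]; r=cv2.minAreaRect((q[:,:2]*1000).astype(np.float32)); print(tag,'white',s[i],r,q[:,2].mean().round(4))
    for name,lo,hi in [('orange',5,18),('blue',100,125)]:
        m=ok&(hsv[...,0]>=lo)&(hsv[...,0]<=hi)&(hsv[...,1]>150)&(hsv[...,2]>80)
        n,l,s,c=cv2.connectedComponentsWithStats(m.astype(np.uint8))
        for i in range(1,n):
            if s[i,4]>40:
                q=P[l==i]; print(tag,name,s[i],'min',np.percentile(q,3,axis=0).round(4),'max',np.percentile(q,97,axis=0).round(4))
                t=q[q[:,2]>np.percentile(q[:,2],97)-.004]; print('   top',t.mean(0).round(4),cv2.minAreaRect((t[:,:2]*1000).astype(np.float32)))
E
```

```text
wrist0 white [ 312  105  112   69 6030] ((638.8750610351562, 46.68836975097656), (49.560638427734375, 79.01517486572266), 87.69490814208984) 0.1487
wrist0 white [ 298  262   55   53 2155] ((617.6860961914062, -82.00592041015625), (49.48680877685547, 47.483062744140625), 87.6278305053711) 0.1487
wrist0 orange [191 122  36  21 556] min [0.5046 0.0453 0.1093] max [0.5291 0.0591 0.142 ]
   top [0.5164 0.0512 0.1406] ((516.6492309570312, 51.818599700927734), (13.873291015625, 25.10887908935547), 87.42244720458984)
wrist0 blue [232 253  19  27 448] min [ 0.5338 -0.0874  0.1099] max [ 0.5494 -0.0671  0.1241]
   top [ 0.5416 -0.0782  0.1225] ((541.2169189453125, -78.88133239746094), (16.472084045410156, 17.280759811401367), 0.06994465738534927)
wrist0 blue [255 254   6  26 128] min [ 0.5552 -0.0892  0.1088] max [ 0.5602 -0.068   0.1239]
   top [ 0.5573 -0.0789  0.1223] ((557.5946655273438, -79.2489242553711), (4.8616814613342285, 15.750215530395508), 0.2600027024745941)
side0 white [387   0 125  40 400] ((1869.70068359375, 699.4918212890625), (24.980579376220703, 688.95947265625), 0.37419176
[... 2486 characters left out ...]
, 77.77281188964844)
scene0 blue [444  77  12   8  51] min [0.3454 0.9115 0.0017] max [0.3737 0.922  0.0322]
   top [0.3854 0.8783 0.0591] ((498.5174560546875, 703.2335815429688), (29.832626342773438, 519.7750244140625), 32.775814056396484)
scene0 blue [219 198  10   8  49] min [ 0.5341 -0.0911  0.1126] max [ 0.5495 -0.0684  0.1253]
   top [ 0.5428 -0.0798  0.1232] ((542.1889038085938, -80.04607391357422), (12.392230033874512, 14.929607391357422), 89.42831420898438)
scene0 blue [168 214   7   9  45] min [ 0.5049 -0.2216  0.0876] max [ 0.5197 -0.2069  0.1006]
   top [ 0.5122 -0.2136  0.0989] ((511.7378234863281, -214.06581115722656), (14.89555549621582, 15.402349472045898), 0.495138555765152)
```

The wrist and side views agree on the layout. The filter block centre is about (0.639, 0.046) and the shutter block about (0.634, -0.084), so the microscope's yaw is about -2.3°. The knob (wrist pixel 245,266) has its near face at x≈0.533, and the tab (wrist pixel 208,132) is at (0.517, 0.051).

I'll turn the jaws across y and close them.

Request:
{"fn": "play_rows", "kwargs": {
  "commands": [
    {"translation": [0,0,0],"rotation": [0,0,10.5]},
    {"translation": [0,0,0],"rotation": [0,0,10.5]},
    {"translation": [0,0,0],"rotation": [0,0,10.5]},
    {"translation": [0,0,0],"rotation": [0,0,10.5]},
    {"translation": [0,0,0],"rotation": [0,0,10.5]},
    {"translation": [0,0,0],"rotation": [0,0,10.5]},
    {"translation": [0,0,0],"rotation": [0,0,10.5]},
    {"translation": [0,0,0],"rotation": [0,0,10.5]},
    {"translation": [0,0,0],"rotation": [0,0,8.3]},
    {"translation": [0,0,0],"rotation": [0,0,0]}
  ],
  "gripper": 0,
  "newtons": 40
}}

```text
clock: 1.4
tool_pos: [0.5483, 0.0002, 0.2284]
tool_rot: [-0.0, 0.999, -0.04, -0.003]
ft_force: [-0.0, -0.1, -0.5]
opening: 0.0
```

```bash
cat >> h.py <<'E'
def rep(goal=None):
    s=manip.sense(); w,x,y,z=s['tool_rot']; M=R.from_quat([x,y,z,w]).as_matrix()
    print('t',s['clock'],'tcp',s['tool_pos'].round(4),'F',s['ft_force'].round(1),'open',round(s['opening'],4),'yaw',np.degrees(np.arctan2(M[1,0],M[0,0])).round(2),'tilt',M[:,2].round(3),'j',s['joint_pos'].round(2))
    if goal is not None: print('tool-cm',((np.array(goal)-s['tool_pos'])@M*100).round(2))
E
python3 -c "
from h import *
rep([.500,-.0785,.107])"
```

```text
t 1.4 tcp [5.483e-01 2.000e-04 2.284e-01] F [-0.  -0.1 -0.5] open 0.0 yaw -4.57 tilt [-0.006  0.001 -1.   ] j [-0.08  0.35  1.66 -0.    1.14  1.57]
tool-cm [-4.11  8.23 12.17]
```

Request:
{"fn": "play_rows", "kwargs": {
  "commands": [
    {"translation": [-2,3,0],"rotation": [0,0,-2.2]},
    {"translation": [-2,3,0],"rotation": [0,0.3,0]},
    {"translation": [0,2.2,0],"rotation": [0,0,0]},
    {"translation": [0,0,3],"rotation": [0,0,0]},
    {"translation": [0,0,3],"rotation": [0,0,0]},
    {"translation": [0,0,3],"rotation": [0,0,0]},
    {"translation": [0,0,1.5],"rotation": [0,0,0]},
    {"translation": [0,0,0],"rotation": [0,0,0]}
  ]
}}

```text
clock: 2.4
tool_pos: [0.503, -0.082, 0.1212]
tool_rot: [0.0, 1.0, -0.006, 0.0]
ft_force: [-0.1, -0.2, 0.9]
opening: -0.0004
```

```bash
python3 -c "
from h import *
rep([.500,-.0785,.107])
grab('wrist','w1');grab('side','s1')"
```

```text
t 2.4 tcp [ 0.503  -0.082   0.1212] F [-0.1 -0.2  0.9] open -0.0004 yaw -0.63 tilt [ 0.001 -0.    -1.   ] j [-0.25  0.43  1.85  0.    0.86  1.33]
tool-cm [-0.31 -0.35  1.42]
```

View pics/w1.png

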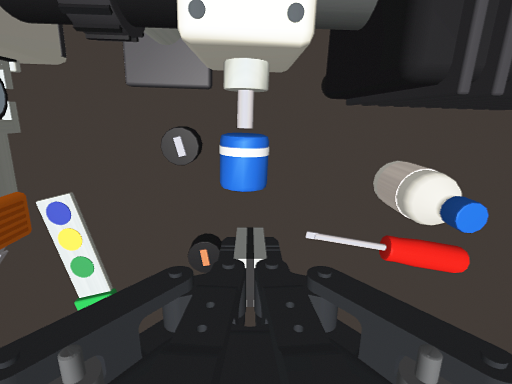

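View pics/s1.png

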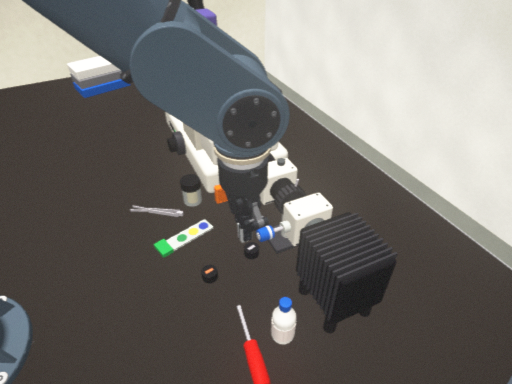

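The closed fingers (250,245) are right in front of the knob (245,185), with nothing between them. Next I'll lower and trim.

Request:
{"fn": "play_rows", "kwargs": {
  "commands": [
    {"translation": [0,-0.3,1.3],"rotation": [0,0,1.6]},
    {"translation": [0,0,0],"rotation": [0,0,0]},
    {"translation": [1,0,0],"rotation": [0,0,0]},
    {"translation": [0.3,0,0],"rotation": [0,0,0]},
    {"translation": [0,0,0],"rotation": [0,0,0]}
  ]
}}

```text
clock: 3.12
tool_pos: [0.5192, -0.0797, 0.1107]
tool_rot: [0.001, 1.0, -0.02, 0.003]
ft_force: [0.3, -1.0, -0.2]
opening: -0.0003
```

```bash
python3 -c "
from h import *
rep([.5375,-.0790,.107])
im=grab('wrist','w2')
hsv=cv2.cvtColor(im['pixels'],cv2.COLOR_RGB2HSV).astype(int)
v,u=np.mgrid[:384,:512];P=pts(im,u,v)
m=(hsv[...,0]>100)&(hsv[...,0]<125)&(hsv[...,1]>150)&(hsv[...,2]>60)&(u<330)&(u>150)
m&=(P[...,2]>.09)&(P[...,2]<.14)
q=P[m];print(np.percentile(q,1,axis=0),np.percentile(q,99,axis=0))
w=(hsv[...,1]<60)&(hsv[...,2]>120)&(abs(P[...,2]-.15)<.005)&(P[...,1]<0)
q=P[w];print(len(q),cv2.minAreaRect((q[:,:2]*1000).astype(np.float32)))
"
```

```text
t 3.125 tcp [ 0.5192 -0.0797  0.1107] F [ 0.3 -1.  -0.2] open -0.0003 yaw -2.33 tilt [ 0.007 -0.002 -1.   ] j [-0.24  0.46  1.82 -0.    0.85  1.37]
tool-cm [ 1.82 -0.15  0.38]
[ 0.53332897 -0.09150641  0.10608363] [ 0.56037034 -0.06751113  0.12427361]
12246 ((573.9007568359375, -80.68781280517578), (49.24175262451172, 94.11972045898438), 87.60884857177734)
```

View pics/w2.png

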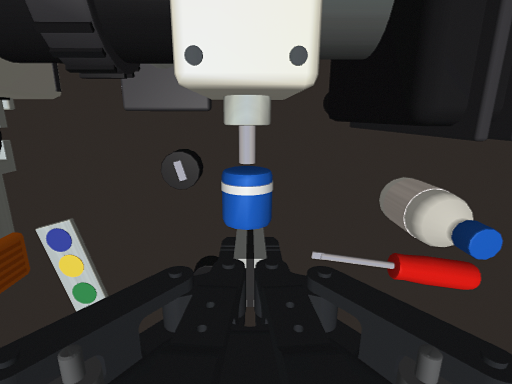

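Request:
{"fn": "play_rows", "kwargs": {
  "commands": [
    {"translation": [0,0,0.5],"rotation": [0,0,0]},
    {"translation": [0.4,0,0],"rotation": [0,0,0]},
    {"translation": [0.4,0,0],"rotation": [0,0,0]},
    {"translation": [0.4,0,0],"rotation": [0,0,0]}
  ]
}}

```text
clock: 3.68
tool_pos: [0.5307, -0.0802, 0.1051]
tool_rot: [0.001, 1.0, -0.02, 0.002]
ft_force: [-1.3, 0.1, 0.4]
opening: 0.0004
```

```bash
python3 -c "
from h import *
rep([.5375,-.0795,.107])"
```

```text
t 3.675 tcp [ 0.5307 -0.0802  0.1051] F [-1.3  0.1  0.4] open 0.0004 yaw -2.34 tilt [ 0.004 -0.001 -1.   ] j [-0.24  0.49  1.8  -0.    0.85  1.38]
tool-cm [ 0.67 -0.1  -0.19]
```

Pushing against about 1 N of friction, with roughly 7 mm left.

Request:
{"fn": "play_rows", "kwargs": {
  "commands": [
    {"translation": [0.3,0,0],"rotation": [0,0,0]},
    {"translation": [0.3,0,0],"rotation": [0,0,0]},
    {"translation": [0.2,0,0],"rotation": [0,0,0]}
  ]
}}

```text
clock: 4.05
tool_pos: [0.5367, -0.0803, 0.1047]
tool_rot: [0.0, 1.0, -0.02, -0.001]
ft_force: [-18.9, -1.5, 12.2]
opening: 0.0
```

Request:
{"fn": "play_rows", "kwargs": {
  "commands": [
    {"translation": [0.2,0,0],"rotation": [0,0,0]}
  ]
}}

```text
clock: 4.18
tool_pos: [0.5366, -0.0803, 0.1046]
tool_rot: [0.0, 1.0, -0.02, -0.004]
ft_force: [-15.2, -1.3, 12.2]
opening: -0.0
```

Request:
{"fn": "play_rows", "kwargs": {
  "commands": [
    {"translation": [0.2,0,0],"rotation": [0,0,0]}
  ]
}}

```text
clock: 4.3
tool_pos: [0.5366, -0.0803, 0.1046]
tool_rot: [-0.0, 1.0, -0.02, -0.007]
ft_force: [-15.6, -0.3, 13.3]
opening: -0.0001
```

The knob stopped hard at x=0.5366, where home was expected at 0.5375, with about 16 N on it. I'll back off, lift and check.

Request:
{"fn": "play_rows", "kwargs": {
  "commands": [
    {"translation": [-1,0,0],"rotation": [0,0,0]},
    {"translation": [-1.5,0,0],"rotation": [0,0,0]},
    {"translation": [0,0,-4],"rotation": [0,0,0]},
    {"translation": [0,0,-4],"rotation": [0,0,0]},
    {"translation": [0,0,-1],"rotation": [0,0,0]},
    {"translation": [0,-4,0],"rotation": [0,0.8,0]},
    {"translation": [0,-4,0],"rotation": [0,0,0]},
    {"translation": [0,0,0],"rotation": [0,0,0]}
  ],
  "gripper": 4
}}

```text
clock: 5.3
tool_pos: [0.5146, 0.0024, 0.1959]
tool_rot: [-0.0, 1.0, -0.021, 0.001]
ft_force: [-0.6, 0.5, 1.1]
opening: 0.04
```

```bash
python3 -c "
from h import *
rep([.516,.051,.17])
im=grab('wrist','w3')
hsv=cv2.cvtColor(im['pixels'],cv2.COLOR_RGB2HSV).astype(int)
v,u=np.mgrid[:384,:512];P=pts(im,u,v)
for lo,hi in((100,125),(3,18)):
  m=(hsv[...,0]>=lo)&(hsv[...,0]<hi)&(hsv[...,1]>150)&(hsv[...,2]>60)
  m&=(P[...,2]>.09)&(P[...,2]<.15)
  q=P[m];print(m.sum(),u[m].mean(),v[m].mean(),np.percentile(q,1,axis=0),np.percentile(q,99,axis=0))
t=q[q[:,2]>.138];print(cv2.minAreaRect((t[:,:2]*1000).astype(np.float32)))
"
```

```text
t 5.3 tcp [0.5146 0.0024 0.1959] F [-0.6  0.5  1.1] open 0.04 yaw -2.37 tilt [ 0.003  0.    -1.   ] j [-0.09  0.33  1.78  0.    1.03  1.53]
tool-cm [-0.07 -4.86  2.59]
1586 402.5674653215637 154.88713745271122 [ 0.50074703 -0.21812413  0.0906522 ] [ 0.57606588 -0.06775634  0.12432397]
1004 184.4223107569721 205.92629482071712 [0.50494899 0.04402428 0.10632978] [0.5293853  0.05768322 0.14222888]
((517.0447998046875, 51.290138244628906), (13.045117378234863, 25.155498504638672), 85.92758178710938)
```

View pics/w3.png

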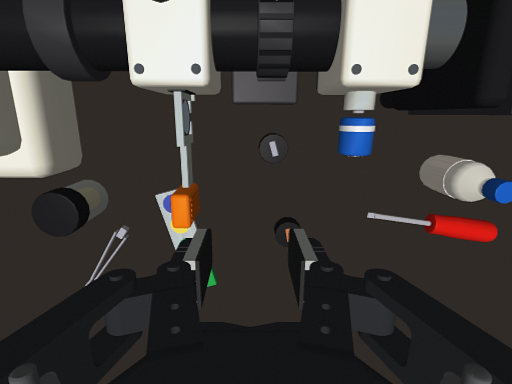

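The knob's far edge is now at x=0.576, matching home (0.5765); it shows at (356,137). The tab at (185,206) is centred on (0.517, 0.051). I'll go over it and then down.

Request:
{"fn": "play_rows", "kwargs": {
  "commands": [
    {"translation": [0.1,-3,0],"rotation": [0,0,0]},
    {"translation": [0,-1.8,0],"rotation": [0,0,0]},
    {"translation": [0,0,0],"rotation": [0,0,0]},
    {"translation": [0,0,2],"rotation": [0,0,0]},
    {"translation": [0,0,0],"rotation": [0,0,0]}
  ]
}}

```text
clock: 5.98
tool_pos: [0.5176, 0.0467, 0.1741]
tool_rot: [0.001, 1.0, -0.022, 0.001]
ft_force: [0.4, -0.2, -0.1]
opening: 0.0397
```

```bash
python3 -c "
from h import *
rep([.517,.0512,.104])"
```

```text
t 5.975 tcp [0.5176 0.0467 0.1741] F [ 0.4 -0.2 -0.1] open 0.0397 yaw -2.53 tilt [ 0.001 -0.001 -1.   ] j [ 0.    0.37  1.79 -0.    0.99  1.62]
tool-cm [-0.09 -0.46  7.01]
```

Request:
{"fn": "play_rows", "kwargs": {
  "commands": [
    {"translation": [0,-0.45,0],"rotation": [0,0,0]},
    {"translation": [0,0,2.5],"rotation": [0,0,0]},
    {"translation": [0,0,2.5],"rotation": [0,0,0]},
    {"translation": [0,0,1.3],"rotation": [0,0,0]},
    {"translation": [0,0,0],"rotation": [0,0,0]}
  ]
}}

```text
clock: 6.6
tool_pos: [0.5203, 0.0502, 0.1131]
tool_rot: [0.001, 1.0, -0.023, 0.004]
ft_force: [-0.4, 0.4, -0.4]
opening: 0.04
```

```bash
python3 -c "
from h import *
rep([.517,.0512,.104])
grab('wrist','w4')"
```

```text
t 6.6 tcp [0.5203 0.0502 0.1131] F [-0.4  0.4 -0.4] open 0.04 yaw -2.61 tilt [ 0.007 -0.002 -1.   ] j [ 0.01  0.46  1.83 -0.    0.85  1.63]
tool-cm [-0.34 -0.08  0.9 ]
```

View pics/w4.png

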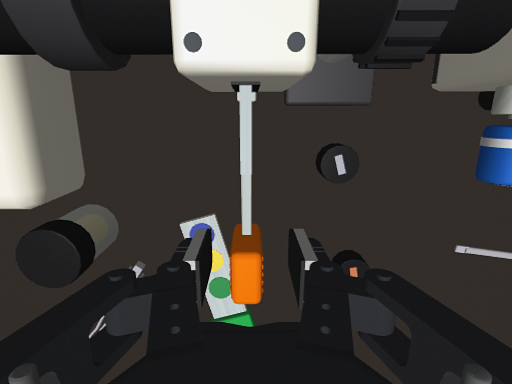

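The tab (247,265) is centred between the open fingers (200 and 300). I'll do a final trim and close softly.

Request:
{"fn": "play_rows", "kwargs": {
  "commands": [
    {"translation": [-0.35,-0.08,0.85],"rotation": [0,0.4,0]},
    {"translation": [0,0,0],"rotation": [0,0,0]}
  ]
}}

```text
clock: 6.9
tool_pos: [0.5177, 0.0513, 0.1058]
tool_rot: [0.001, 1.0, -0.023, 0.009]
ft_force: [0.4, 0.1, 0.8]
opening: 0.0399
```

Request:
{"fn": "play_rows", "kwargs": {
  "commands": [
    {"translation": [0,0,0],"rotation": [0,0,0]},
    {"translation": [0,0,0],"rotation": [0,0,0]},
    {"translation": [0,0,0],"rotation": [0,0,0]},
    {"translation": [0,0,0],"rotation": [0,0,0]},
    {"translation": [0,0,0],"rotation": [0,0,0]}
  ],
  "gripper": 0.5,
  "newtons": 40
}}

```text
clock: 7.52
tool_pos: [0.5179, 0.052, 0.1064]
tool_rot: [0.0, 1.0, -0.023, 0.009]
ft_force: [1.9, 0.6, -1.5]
opening: 0.0135
```

```bash
cat >> h.py <<'E'
def tab(tag):
    im=grab('wrist',tag); hsv=cv2.cvtColor(im['pixels'],cv2.COLOR_RGB2HSV).astype(int)
    v,u=np.mgrid[:384,:512];P=pts(im,u,v)
    m=(hsv[...,0]>=3)&(hsv[...,0]<18)&(hsv[...,1]>150)&(hsv[...,2]>60)&(P[...,2]>.09)&(P[...,2]<.15)
    q=P[m];t=q[q[:,2]>.137]
    X=np.array([np.cos(np.radians(-2.3)),np.sin(np.radians(-2.3))]);w=t[:,:2]@X
    print('tab n',len(t),'along-x range',np.percentile(w,[1,99]).round(4))
    m=(hsv[...,1]<60)&(hsv[...,2]>120)&(abs(P[...,2]-.15)<.005)
    w=P[m][:,:2]@X; yy=P[m][:,1]; w=w[(yy>.025)&(yy<.065)]; print('block front along-x',np.percentile(w,[0.5,2]).round(4),len(w))
E
python3 -c "
from h import *
rep(); tab('w5')"
```

```text
t 7.525 tcp [0.5179 0.052  0.1064] F [ 1.9  0.6 -1.5] open 0.0135 yaw -2.6 tilt [ 0.018 -0.001 -1.   ] j [ 0.01  0.46  1.85 -0.    0.82  1.63]
tab n 1805 along-x range [0.5025 0.5271]
block front along-x [0.5974 0.5979] 7594
```

View pics/w5.png

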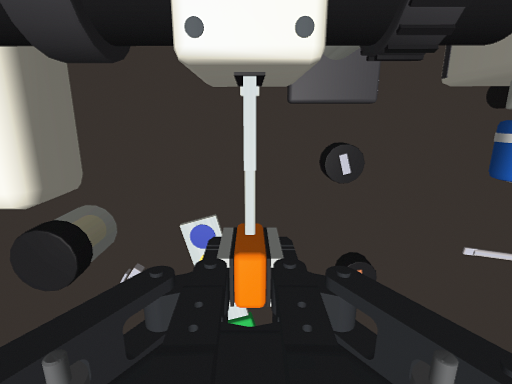

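The tab is gripped at 13.5 mm opening (250,265). It sits about 82.6 mm in front of the block face and should be at 60 mm at the notch, so it has about 22.5 mm to go. I'll push most of that, then creep while watching the force.

Request:
{"fn": "play_rows", "kwargs": {
  "commands": [
    {"translation": [0.4,0,0],"rotation": [0,0,0]},
    {"translation": [0.4,0,0],"rotation": [0,0,0]},
    {"translation": [0.3,0,0],"rotation": [0,0,0]},
    {"translation": [0,0,0],"rotation": [0,0,0]}
  ]
}}

```text
clock: 8.07
tool_pos: [0.5293, 0.0515, 0.1065]
tool_rot: [0.0, 1.0, -0.023, 0.009]
ft_force: [0.9, 1.2, -2.6]
opening: 0.0134
```

```bash
python3 -c "
from h import *
rep(); tab('w6')"
```

```text
t 8.075 tcp [0.5293 0.0515 0.1065] F [ 0.9  1.2 -2.6] open 0.0134 yaw -2.61 tilt [ 0.017 -0.001 -1.   ] j [ 0.01  0.48  1.82 -0.    0.83  1.63]
tab n 1806 along-x range [0.5139 0.5386]
block front along-x [0.5978 0.5983] 12087
```

Request:
{"fn": "play_rows", "kwargs": {
  "commands": [
    {"translation": [0.3,0,0],"rotation": [0,0,0]},
    {"translation": [0.2,0,0],"rotation": [0,0,0]},
    {"translation": [0.1,0,0],"rotation": [0,0,0]},
    {"translation": [0,0,0],"rotation": [0,0,0]}
  ]
}}

```text
clock: 8.62
tool_pos: [0.5355, 0.0512, 0.1065]
tool_rot: [0.0, 1.0, -0.023, 0.008]
ft_force: [-0.2, 2.0, -2.4]
opening: 0.0134
```

Request:
{"fn": "play_rows", "kwargs": {
  "commands": [
    {"translation": [0.1,0,0],"rotation": [0,0,0]}
  ]
}}

```text
clock: 8.75
tool_pos: [0.5364, 0.0512, 0.1065]
tool_rot: [0.0, 1.0, -0.023, 0.008]
ft_force: [-1.1, 2.1, -2.5]
opening: 0.0135
```

Request:
{"fn": "play_rows", "kwargs": {
  "commands": [
    {"translation": [0.1,0,0],"rotation": [0,0,0]}
  ]
}}

```text
clock: 8.88
tool_pos: [0.5376, 0.0512, 0.1065]
tool_rot: [0.0, 1.0, -0.023, 0.008]
ft_force: [1.2, 1.5, -3.2]
opening: 0.0137
```

Request:
{"fn": "play_rows", "kwargs": {
  "commands": [
    {"translation": [0.08,0,0],"rotation": [0,0,0]}
  ]
}}

```text
clock: 9.0
tool_pos: [0.5385, 0.0511, 0.1065]
tool_rot: [0.0, 1.0, -0.023, 0.009]
ft_force: [1.2, 1.2, -3.6]
opening: 0.0137
```

Request:
{"fn": "play_rows", "kwargs": {
  "commands": [
    {"translation": [0.08,0,0],"rotation": [0,0,0]}
  ]
}}

```text
clock: 9.12
tool_pos: [0.5397, 0.051, 0.1065]
tool_rot: [0.0, 1.0, -0.023, 0.009]
ft_force: [2.5, 1.8, -5.9]
opening: 0.0135
```

Request:
{"fn": "play_rows", "kwargs": {
  "commands": [
    {"translation": [0,0,0],"rotation": [0,0,0]}
  ]
}}

```text
clock: 9.25
tool_pos: [0.54, 0.051, 0.1065]
tool_rot: [0.0, 1.0, -0.023, 0.009]
ft_force: [2.6, 1.9, -4.8]
opening: 0.0133
```

The force has turned positive, so the ball is drawing the slide in. I'll measure now.

```bash
python3 -c "
from h import *
rep(); tab('w7')"
```

```text
t 9.25 tcp [0.54   0.051  0.1065] F [ 2.6  1.9 -4.8] open 0.0133 yaw -2.61 tilt [ 0.018 -0.001 -1.   ] j [ 0.01  0.49  1.79 -0.    0.84  1.63]
tab n 1812 along-x range [0.5245 0.5492]
block front along-x [0.598  0.5988] 15975
```

Request:
{"fn": "play_rows", "kwargs": {
  "commands": [
    {"translation": [0.05,0,0],"rotation": [0,0,0]}
  ]
}}

```text
clock: 9.43
tool_pos: [0.5404, 0.051, 0.1065]
tool_rot: [0.0, 1.0, -0.023, 0.009]
ft_force: [0.2, 1.9, -2.6]
opening: 0.0138
```

Request:
{"fn": "play_rows", "kwargs": {
  "commands": [
    {"translation": [0.03,0,0],"rotation": [0,0,0]}
  ]
}}

```text
clock: 9.55
tool_pos: [0.5405, 0.051, 0.1065]
tool_rot: [0.0, 1.0, -0.023, 0.009]
ft_force: [1.2, 1.6, -3.1]
opening: 0.0135
```

Request:
{"fn": "play_rows", "kwargs": {
  "commands": [
    {"translation": [0,0,0],"rotation": [0,0,0]}
  ]
}}

```text
clock: 9.68
tool_pos: [0.5406, 0.051, 0.1065]
tool_rot: [0.0, 1.0, -0.023, 0.009]
ft_force: [3.3, 1.8, -4.0]
opening: 0.0138
```

Request:
{"fn": "play_rows", "kwargs": {
  "commands": [
    {"translation": [0.05,0,0],"rotation": [0,0,0]},
    {"translation": [0,0,0],"rotation": [0,0,0]}
  ]
}}

```text
clock: 9.93
tool_pos: [0.5409, 0.051, 0.1065]
tool_rot: [0.0, 1.0, -0.023, 0.009]
ft_force: [1.8, 1.8, -4.3]
opening: 0.0137
```

```bash
python3 -c "
from h import *
rep(); tab('w8'); rep()"
```

```text
t 9.925 tcp [0.5409 0.051  0.1065] F [ 1.8  1.8 -4.3] open 0.0137 yaw -2.6 tilt [ 0.017 -0.001 -1.   ] j [ 0.01  0.49  1.79 -0.    0.84  1.63]
tab n 1804 along-x range [0.5255 0.5501]
block front along-x [0.5981 0.5989] 16293
t 9.975 tcp [0.5409 0.051  0.1065] F [ 0.6  1.6 -4.4] open 0.0136 yaw -2.6 tilt [ 0.017 -0.001 -1.   ] j [ 0.01  0.49  1.79 -0.    0.84  1.63]
```

```bash
cat >> h.py <<'E'
def favg(n=6):
    F=[];X=[]
    for _ in range(n):
        manip.get_image('wrist'); s=manip.sense(); F.append(s['ft_force']); X.append(s['tool_pos'])
    print('x',np.mean(X,0).round(5),'F',np.mean(F,0).round(2),'sd',np.std(F,0).round(2))
E
python3 -c "
from h import *
favg()"
```

```text
x [0.5409  0.05099 0.10651] F [ 1.53  1.43 -3.56] sd [0.24 0.41 0.53]
```

Request:
{"fn": "play_rows", "kwargs": {
  "commands": [
    {"translation": [0.06,0,0],"rotation": [0,0,0]},
    {"translation": [0,0,0],"rotation": [0,0,0]}
  ]
}}

```text
clock: 10.52
tool_pos: [0.5413, 0.051, 0.1065]
tool_rot: [0.0, 1.0, -0.023, 0.008]
ft_force: [0.5, 1.3, -3.2]
opening: 0.0134
```

```bash
python3 -c "
from h import *
favg()"
```

```text
x [0.54129 0.05098 0.10653] F [ 0.36  1.76 -2.99] sd [0.2  0.57 0.54]
```

Request:
{"fn": "play_rows", "kwargs": {
  "commands": [
    {"translation": [0.05,0,0],"rotation": [0,0,0]},
    {"translation": [0,0,0],"rotation": [0,0,0]}
  ]
}}

```text
clock: 11.08
tool_pos: [0.5416, 0.051, 0.1065]
tool_rot: [0.0, 1.0, -0.023, 0.008]
ft_force: [1.3, 1.2, -2.0]
opening: 0.0135
```

```bash
python3 -c "
from h import *
favg();tab('w9')"
```

```text
x [0.54159 0.05097 0.10651] F [-0.8   1.19 -2.45] sd [0.48 0.29 0.5 ]
tab n 1810 along-x range [0.5263 0.5508]
block front along-x [0.5981 0.5989] 16592
```

The force crosses zero here, at about −0.8 N, which is just friction. That means the ball is at the notch centre, and the vision reading agrees within about 1 mm. One last look before handing in.

```bash
python3 -c "
from h import *
im=grab('side','s9'); a=load('s1')
rep()
hsv=cv2.cvtColor(im['pixels'],cv2.COLOR_RGB2HSV).astype(int)
v,u=np.mgrid[:384,:512];P=pts(im,u,v)
m=(hsv[...,0]>100)&(hsv[...,0]<125)&(hsv[...,1]>150)&(hsv[...,2]>60)&(P[...,2]>.105)&(P[...,2]<.13)&(P[...,1]<0)
q=P[m];print(len(q),np.percentile(q,[2,98],axis=0))
"
```

```text
t 11.475 tcp [0.5416 0.051  0.1065] F [ 0.4  1.8 -2.6] open 0.0131 yaw -2.6 tilt [ 0.016 -0.001 -1.   ] j [ 0.01  0.5   1.78 -0.    0.85  1.63]
118 [[ 0.5481361  -0.09336328  0.10859952]
 [ 0.57287292 -0.07445493  0.12480972]]
```

View pics/s9.png

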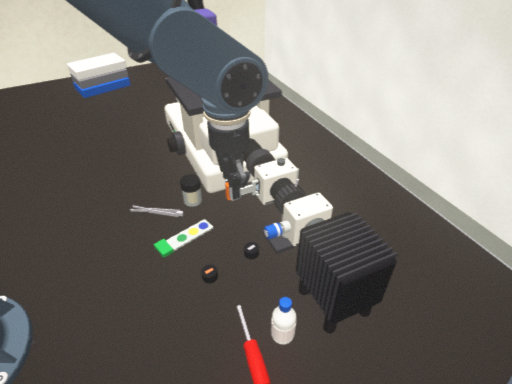

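View pics/w9.png

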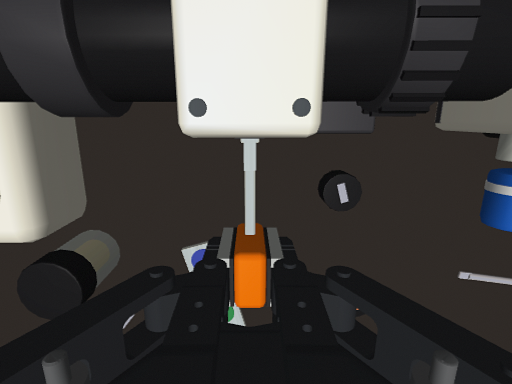

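The knob is home: its near face is at x=0.548, seen at (273,229) in the side view. The tab is still gripped at (232,188), and the mounts, spare slide, can, tweezers, driver and bottle are where they were. I'm handing in.

```bash
python3 -c "
from h import *
print(manip.hand_in()); rep()"
```

```text
the job is handed in; nothing more can be done
None
the job is handed in; nothing more can be done
```

The job is done and handed in at about 11.5 s: the shutter is shut, and the arm is still gripping the orange tab with the filter slide held in the middle notch.

- **Shutter knob:** I pushed it with closed fingers until it stopped hard, with about 16 N along the push and 12–13 N upward. The wrist and side pictures afterwards both put it at its home position.
- **Filter slide:** I gripped the tab at about 13.5 mm opening and 40 N, and pushed it in about 23.7 mm by the tool reading. The ball's pull faded to about −0.8 N, which is only friction, at a tool position of x = 0.5416.
- **Checks that differed slightly:**
  - **Slide position:** the camera puts the tab about 59–60 mm in front of the block face, against 60 mm expected. That agrees within about 1 mm, inside the calibration error. My estimate before pushing put the notch about 1 mm short of where the force balanced, and I went by the force.
  - **Force reading:** single readings scattered by 1–2 N, so the notch centre is good to roughly half a millimetre.
- **Loose things:** in the last side picture they were all where they started.

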